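# Show the apprentice which nut goes on the clamped injector

## Robot

A 6-joint arm with a two-finger parallel gripper is mounted at the origin on the work surface. World frame = base frame: x ahead of the robot, y to its left, z up, the work surface at z = 0. Lengths are in m, angles in rad, forces in N, time in s.
With the tool pointing down it reaches from about 0.25 to 0.775 m from the base axis. Payload 4 kg.
Tool frame: the origin (TCP) lies midway between the tips of the shut fingers; the grasp point (between the pads) lies 19 mm behind it; z points along the fingers, y is the direction in which the jaws open and shut (so a half turn about z gives the same grasp; the last joint's range is limited). The gripper opens to 94 mm and grips with 3 to 60 N. Pads are 16 mm wide; open, the fingers measure 119 mm over their backs; the gripper's body (75 mm by 177 mm) begins 78 mm behind the grasp point.
Start: joints at [-1.448, 0.087, 1.371, -0, 1.684, -0.103], TCP at [0.123, -0.536, 0.206] pointing down, gripper open.
Joint ranges: [-3.1, 3.1], [-0.76, 2.03], [0.27, 2.55], [-1.08, 4.22], [0.17, 2.65], [-2.57, 2.57]. Speed limits (rad/s): [2.79, 2.79, 3.14, 3.14, 3.14, 3.14].

## Interface

Orientations are given as [roll, pitch, yaw] about the fixed x, y, z axes, in that order (R = Rz(yaw) Ry(pitch) Rx(roll)).
In Python, from bench import robot gives the robot as it stands.
- The arm moves only by the tool carry_out, never from a script. Its argument "deltas" is text: rows parted by semicolons, each of 7 numbers parted by spaces: the shift along the tool's x, y, z in mm, then the turn, a rotation vector about the tool's x, y, z in rad, then the closure, from 0 (fully open) to 1 (shut). A call has exactly 8 rows; each row is the pose to reach, as a shift and turn from the pose commanded when the call began, along the tool's axes at that moment; what a row does not reach only later rows make up. A row lasts 1/12 s, in which the tool goes at most 41.7 mm and 7.16 degrees, less where a joint would pass 70% of its speed; a pose out of reach is approached as far as the arm can. A call with a gripper value outside its range is refused whole. The fingers move at their own pace and stop on an object; the grip force is fixed at half the most. Time passes only in rows, so rows that repeat a pose let the fingers close, or fill a call up. It gives the time, the measured TCP pose, the force and the opening at its end, in the units of the state.
- robot.get_obs(): the state, without advancing time (a new reading comes with each control period).
- robot.snapshot(name): name is "side" or "top"; returns a dict with "pixels" (480x640x3 uint8, red, green, blue), "range_z" (480x640 float32, m along the optical axis (not along the pixel's ray), 0 where there is no reading), "camera_matrix" (3x3 intrinsics, pixels), "rvec" (rotation vector, rad) and "tvec" (3), from world to camera coordinates, as OpenCV has them. Camera axes: x right, y down, z forward; pixel columns grow to the right and rows downward; lengths in m; the calibration is good to about 2 mm. A picture is of the moment at which its call begins.
- robot.close_job(): hands the job in, once; it reports no verdict.
Trained networks look in a picture, given as the dict that the camera call returned (one of the last four; its "shot" number tells which), for a name from the list of things; names that differ only in an ending like _2 or _b are one class to them, and where a whole thing is asked for, a point or a joint stands for the part that bears it (a point fixed in the world has none). Each returns a list of dicts, best first, with "p" (0 to 1); they miss things now and then, are a little off and sometimes report something else, mostly with a low value. They report only what shows in the picture. A call takes as long as a camera call. They do not tell look-alikes from the thing itself.
- robot.look_for(picture, thing): "at" ([x, y, z] in m, in the coordinates of the camera as it stood for that picture, good to about 4 mm: the middle of the surface that is visible of it).
- robot.place_of(picture, thing): "at" ([x, y, z] in m, in the coordinates of the camera as it stood for that picture, good to about 4 mm: a listed point, or the origin of a listed thing).
The state is a dict: "time": time; "joint_positions": joint angles; "qvel": joint speeds; "joint_torque": joint torques, N m; "tool_pos": TCP position; "ee_rot": TCP orientation; "wrist_force": force on the tool from outside, world axes, zero at the start; "wrist_torque": the same for the moment, N m; "width": finger opening in m.
Only numpy, scipy, OpenCV 4.12 (cv2) and the standard library are available. Lean on these libraries where they do the work, as an engineer would, in place of code of your own. Each camera call takes 0.05 s, during which the arm holds its last target.

## Task

Show the apprentice the next step of the injector rebuild, by pointing only. First point from straight above at the nozzle nut on the parts tray, holding the fingertips about 2 cm over its top for two seconds; then point in the same way at the tip of the nozzle of the injector clamped in the stand, again for two seconds, and finally lift the hand well clear (10 cm or more above the nozzle). Do not touch, shift or pick up the parts, the tray, the stand or the caliper, and do not bring the fingertips down over any other part on the tray.

Things in the scene. Friction and masses are not known exactly. Their poses are not given: they have to be found in the camera images.
- stand: Fixed blackened-steel clamping stand, left or right, yaw varies. Origin on the bench under the clamped injector's axis. Column 48 mm across, 201 mm high, 90 mm along its +x, with a bracket block; two-jaw vise at 78-124 mm, wheels reaching 134 mm along +-y. The injector stands nozzle up, its nut off: thread (25 mm across) to 187 mm, spacers (19 mm), then the 7 mm nozzle, the stand's highest point.
- nozzle_tip (a point): The upper end of the clamped injector's nozzle, the spot to point at second: 256 mm above the bench on the stand's origin axis.
- tray: Low aluminium parts tray fixed to the bench, 200 mm (x) by 250 mm (y), rim 14 mm high, with a black rubber mat inside whose top is 5 mm above the bench. Origin at the centre of its underside. Four parts stand upright on the mat, about 100 mm apart, in an order that varies.
- nozzle_nut: The nozzle nut, plain steel, loose, standing neck up: hexagon foot (30 mm across flats, 20 mm high), round barrel 28 mm across up to 48 mm, then a taper to a narrow neck 16 mm across with an 8.5 mm hole in its top; 62 mm tall, the tallest part on the tray. Origin at the centre of its underside.
- nut_top (a point): Centre of the nozzle nut's top, the spot to point at first: 62 mm above its underside, 67 mm above the bench.
- union_nut: Bystander: flat steel hexagon ring nut, 32 mm across the flats, 17 mm high, with a 22 mm hole; loose on the tray. Origin at the centre of its underside.
- union_top (a point): Centre of the union nut's top face, 17 mm above its underside.
- socket: Bystander: steel wrench socket, 34 mm across, 50 mm tall, with straight sides and a square drive hole in its flat top; loose on the tray. Origin at the centre of its underside.
- socket_top (a point): Centre of the socket's top, 50 mm above its underside.
- cap: Bystander: small grey plastic protective cap, 21 mm across at the foot, 16 mm at the top, 30 mm tall; loose on the tray. Origin at the centre of its underside.
- cap_top (a point): Centre of the cap's top, 30 mm above its underside.
- caliper: Bystander: steel vernier caliper lying flat on the bench beyond the tray and stand, 230 mm long along its y, 8 mm thick at most. Origin on the bench under the middle of its beam.
Not all that is in view belongs to the job. Leave any pink look-alike of the nozzle_nut alone.

How it is judged:
By the outcome, as a careful person would: the job done as asked, in the order asked, and still so for the second after the job is handed in, with the robot touching nothing.
It also fails if it takes over 53 s, if anything falls off the work surface, if the arm or the gripper's body presses on something with over 40 N, if the wrist force passes 120 N, or if a joint passes its speed limit or range.

## Working session

There is one attempt and no reset: what is moved stays moved. The work goes in short steps, Python scripts to look and compute and a tool call to move; the robot and the scene stay as the last step left them, time stands still between calls to the robot, and variables do not carry over. Pictures are saved under pics/ and viewed, and the job is handed in when it is done.

Besides the shell and the picture viewer there is one more tool, called as name(argument=value, ...), one argument or row to a line, values as JSON. carry_out: Moves the arm, as the interface text tells. Its arguments: {"type":"object","properties":{"deltas":{"type":"string"}},"required":["deltas"]}

```bash
ls; mkdir -p pics; cat > h.py <<'E'
import numpy as np, cv2
from bench import robot
def w(pic,p):
    R=cv2.Rodrigues(np.array(pic["rvec"],float))[0]
    return R.T@(np.array(p,float)-np.array(pic["tvec"],float).ravel())
def save(pic,n): cv2.imwrite(n,cv2.cvtColor(pic["pixels"],cv2.COLOR_RGB2BGR))
def px(pic,p):
    return cv2.projectPoints(np.array([p],float),np.array(pic["rvec"],float),np.array(pic["tvec"],float),np.array(pic["camera_matrix"],float),None)[0].ravel()
def cloud(pic):
    K=pic["camera_matrix"];z=pic["range_z"];v,u=np.indices(z.shape)
    P=np.stack([(u-K[0][2])/K[0][0]*z,(v-K[1][2])/K[1][1]*z,z],-1)
    R=cv2.Rodrigues(np.array(pic["rvec"],float))[0]
    W=(P-np.array(pic["tvec"],float).ravel())@R
    W[z==0]=np.nan
    return W
E
python3 - <<'E'
from h import *
np.set_printoptions(precision=4,suppress=True)
o=robot.get_obs();print(o["time"],o["tool_pos"],o["ee_rot"],o["width"])
for n in("top","side"):
    p=robot.snapshot(n);save(p,f"pics/{n}1.png")
    print(n,'cam',w(p,[0,0,0]))
    for t in("nut_top","nozzle_tip","union_top","socket_top","cap_top","stand","tray","caliper"):
        for r in robot.place_of(p,t)[:3]:
            q=w(p,r["at"]);print(t,round(r["p"],2),q,px(p,q).round())
E
```

```text
pics
0.0 [ 0.123  -0.5355  0.2043] [-3.1394 -0.0002  0.2257] 0.09390067546138203
top cam [ 0.3801 -0.0044  1.0504]
nut_top 0.76 [ 0.4477 -0.2583  0.0668] [426. 292.]
nut_top 0.73 [ 0.3293 -0.3357  0.0594] [471. 339.]
nut_top 0.67 [ 0.3181 -0.1915  0.059 ] [409. 355.]
nozzle_tip 0.75 [ 0.4861 -0.1286  0.0573] [366. 285.]
nozzle_tip 0.72 [0.5551 0.1974 0.2515] [198. 266.]
union_top 0.43 [ 0.5182 -0.2     0.0022] [390. 270.]
cap_top 0.53 [ 0.5496 -0.2749  0.033 ] [420. 250.]
stand 0.62 [ 0.5503 -0.2783  0.0371] [422. 249.]
tray 0.56 [ 0.5144 -0.2062  0.0015] [393. 272.]
tray 0.55 [ 0.4875 -0.1331  0.0065] [366. 287.]
caliper 0.65 [0.8037 0.0033 0.0006] [289. 175.]
caliper 0.34 [ 0.4888 -0.1293  0.0042] [364. 287.]
side cam [ 0.338  -1.1569  0.7868]
nut_top 0.93 [ 0.3291 -0.2706  0.0584] [237. 382.]
nut_top 0.73 [ 0.3139 -0.204   0.0619] [227. 360.]
nut_top 0.65 [ 0.4482 -0.2571  0.0695] [299. 364.]
nozzle_tip 0.68 [0.5547 0.1911 0.2604] [310. 183.]
union_top 0.65 [ 0.5771 -0.1512  0.0196] [352. 344.]
socket_top 0.81 [ 0.4843 -0.1339  0.0537] [307. 332.]
cap_top 0.64 [ 0.5461 -0.2799  0.0324] [352. 380.]
stand 0.73 [ 0.5528  0.1952 -0.0034] [313. 276.]
tray 0.76 [ 0.5136 -0.2074  0.0012] [328. 371.]
caliper 0.61 [ 0.7987 -0.0007 -0.0036] [426. 303.]
```

View pics/top1.png

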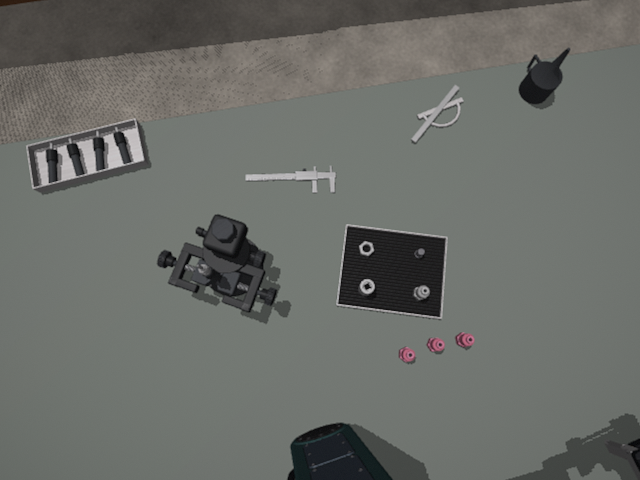

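View pics/side1.png

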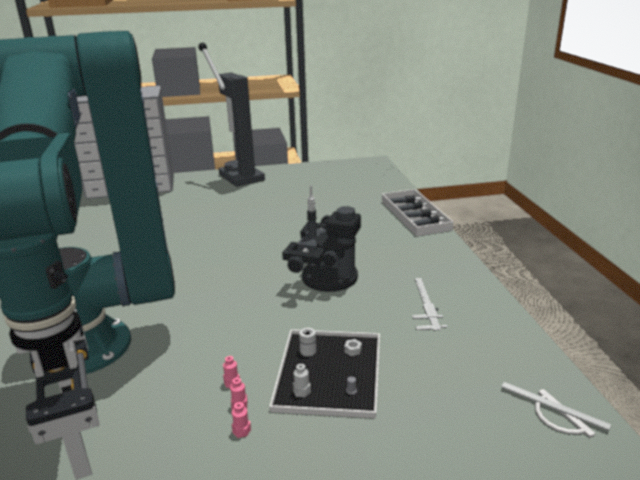

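The top view shows the steel nozzle nut on the tray near (422,293). The socket is at (367,287), the union nut at (366,248) and the cap at (420,253). The pink look-alikes are off the tray at about (407–466, 340–355). The nozzle tip shows in the side view at about (310,187). Next I'll refine the two targets with depth.

```bash
python3 - <<'E'
from h import *
np.set_printoptions(precision=4,suppress=True)
for n in("top","side"):
    p=robot.snapshot(n);W=cloud(p)
    def near(c,r,lo,hi):
        m=(np.hypot(W[...,0]-c[0],W[...,1]-c[1])<r)&(W[...,2]>lo)&(W[...,2]<hi)
        v,u=np.nonzero(m);Q=W[m]
        if len(Q): print(n,lo,len(Q),'mean',Q.mean(0),'mid',(Q.min(0)+Q.max(0))/2,'ext',np.ptp(Q,axis=0),'maxz',Q[:,2].max(),'px',u.mean(),v.mean())
    near((.448,-.258),.03,.058,.09);near((.448,-.258),.03,.03,.09)
    for lo in(.13,.19,.215,.235,.25): near((.555,.195),.04,lo,.3)
    m=(W[...,2]>.12)&(W[...,0]>.4)
    print('tall max',np.nanmax(np.where(m,W[...,2],np.nan)))
    im=cv2.cvtColor(p["pixels"],cv2.COLOR_RGB2BGR)
    a=(198,266) if n=="top" else (310,200)
    c=[im[y-30:y+30,x-30:x+30] for x,y in (a,(422,293) if n=="top" else (302,380))]
    cv2.imwrite(f"pics/{n}crop.png",cv2.resize(np.hstack(c),None,fx=6,fy=6,interpolation=cv2.INTER_NEAREST))
    print(n,px(p,(.448,-.258,.067)),px(p,(.5547,.1945,.256)),px(p,(.5547,.1945,.2)))
E
```

```text
top 0.058 44 mean [ 0.4517 -0.2565  0.0646] mid [ 0.4508 -0.2558  0.0646] ext [0.0184 0.0174 0.0131] maxz 0.07112233901925678 px 424.70454545454544 290.3181818181818
top 0.03 137 mean [ 0.4515 -0.254   0.0547] mid [ 0.4521 -0.2568  0.0506] ext [0.0271 0.0275 0.041 ] maxz 0.07112233901925678 px 422.6715328467153 291.1021897810219
top 0.13 231 mean [0.5525 0.1918 0.1954] mid [0.5559 0.1948 0.193 ] ext [0.0241 0.0215 0.126 ] maxz 0.25598105288662615 px 208.2987012987013 271.2554112554113
top 0.19 120 mean [0.554  0.1932 0.2208] mid [0.5555 0.1945 0.2232] ext [0.0175 0.0176 0.0656] maxz 0.25598105288662615 px 204.275 268.6333333333333
top 0.215 75 mean [0.555  0.1945 0.2301] mid [0.5558 0.1952 0.2356] ext [0.016  0.0161 0.0407] maxz 0.25598105288662615 px 202.29333333333332 267.48
top 0.235 22 mean [0.5553 0.1953 0.2475] mid [0.5557 0.1958 0.2458] ext [0.0055 0.0059 0.0203] maxz 0.25598105288662615 px 199.4090909090909 265.8181818181818
top 0.25 9 mean [0.5559 0.1962 0.253 ] mid [0.5562 0.1961 0.253 ] ext [0.0043 0.0053 0.0059] maxz 0.25598105288662615 px 198.11111111111111 265.111111111
[... 616 characters left out ...]
 0.1896 0.2157] mid [0.5553 0.1894 0.2229] ext [0.0195 0.023  0.0657] maxz 0.255781919328451 px 311.2676056338028 199.88028169014083
side 0.215 67 mean [0.5552 0.1911 0.2305] mid [0.5548 0.1916 0.2356] ext [0.0149 0.0186 0.0404] maxz 0.255781919328451 px 311.05970149253733 194.1044776119403
side 0.235 24 mean [0.5557 0.1925 0.2448] mid [0.556  0.1931 0.2454] ext [0.0062 0.0102 0.0207] maxz 0.255781919328451 px 310.9583333333333 188.45833333333334
side 0.25 6 mean [0.5557 0.1929 0.2529] mid [0.5563 0.1926 0.253 ] ext [0.0045 0.0072 0.0055] maxz 0.255781919328451 px 310.8333333333333 185.33333333333334
tall max 0.5635251850253972
side [298.9081 365.6306] [310.2749 183.9436] [311.0046 205.0138]
```

carry_out(
  deltas="12 -6 0 0 0 0 0.3; 36 -18 0 0 0 0 0.6; 66 -34 0 0 0 0 1; 98 -50 0 0 0 0 1; 130 -67 0 0 0 0 1; 160 -82 0 0 0 0 1; 182 -93 0 0 0 0 1; 190 -98 0 0 0 0 1",
)

```text
time: 1.67
tool_pos: [0.289, -0.3951, 0.2058]
ee_rot: [-3.142, -0.002, 0.23]
wrist_force: [0.2, 0.2, 0.6]
width: 0.0438
```

carry_out(
  deltas="12 -6 0 0 0 0 1; 36 -18 0 0 0 0 1; 66 -34 0 0 0 0 1; 98 -50 0 0 0 0 1; 130 -67 0 0 0 0 1; 160 -82 0 0 0 0 1; 182 -93 0 0 0 0 1; 191 -98 0 0 0 0 1",
)

```text
time: 2.33
tool_pos: [0.4523, -0.2576, 0.2054]
ee_rot: [-3.141, -0.001, 0.229]
wrist_force: [-0.8, -0.2, 0.0]
width: 0.0006
```

carry_out(
  deltas="0 0 5 0 0 0 1; -1 1 20 0 0 0 1; -1.5 1 40 0 0 0 1; -1.5 1 60 0 0 0 1; -1.5 1 76 0 0 0 1; -1.5 1 86 0 0 0 1; -1.5 1 90 0 0 0 1; -1.5 1 90 0 0 0 1",
)

```text
time: 3.0
tool_pos: [0.4481, -0.2615, 0.1144]
ee_rot: [-3.14, 0.002, 0.224]
wrist_force: [0.6, -0.6, 0.9]
width: 0.0004
```

```bash
python3 - <<'E'
from h import *
o=robot.get_obs();print(o["time"],o["tool_pos"],o["ee_rot"],o["width"])
for n,c in(("top",(422,293)),("side",(300,350))):
    p=robot.snapshot(n);print(px(p,(.451,-.259,.067)),px(p,o["tool_pos"]))
    im=cv2.cvtColor(p["pixels"],cv2.COLOR_RGB2BGR);x,y=c
    cv2.imwrite(f"pics/{n}2.png",cv2.resize(im[y-50:y+50,x-60:x+60],None,fx=6,fy=6,interpolation=cv2.INTER_CUBIC))
E
```

```text
3.0 [ 0.44808903 -0.26151068  0.11443382] [-3.14034347e+00  1.74953237e-03  2.24356303e-01] 0.0004403083323857933
[426.10345551 290.32651645] [432.75526083 288.92217564]
[300.54072321 365.73574376] [298.19069631 346.61877315]
```

View pics/side2.png

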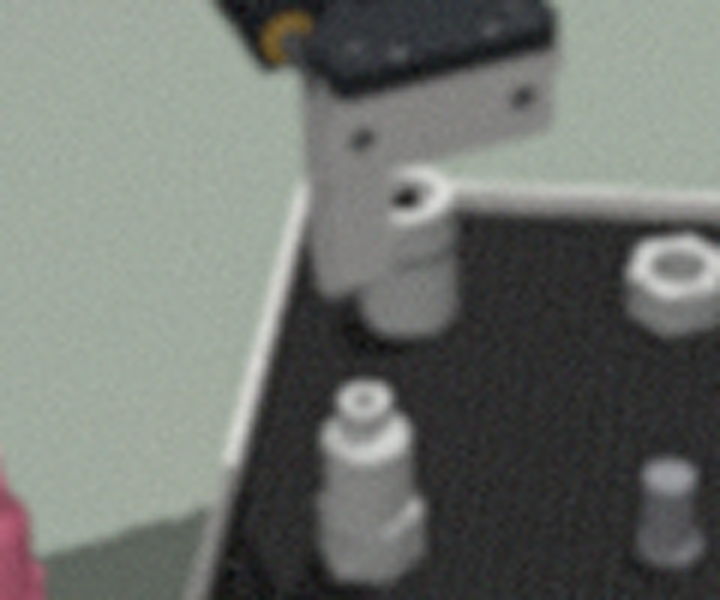

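carry_out(
  deltas="1 0 4 0 0 0 1; 2 -1 10 0 0 0 1; 2 -1 17 0 0 0 1; 2 -1 23 0 0 0 1; 2 -1 26 0 0 0 1; 2 -1 28 0 0 0 1; 2 -1 28 0 0 0 1; 2 -1 28 0 0 0 1",
)

```text
time: 3.77
tool_pos: [0.4511, -0.2596, 0.0874]
ee_rot: [-3.142, 0.0, 0.226]
wrist_force: [-0.3, 0.5, 0.2]
width: 0.0008
```

```bash
python3 - <<'E'
from h import *
o=robot.get_obs();print(o["time"],o["tool_pos"],o["ee_rot"],o["width"])
for n,c in(("top",(422,293)),("side",(300,350))):
    p=robot.snapshot(n);print(px(p,(.451,-.260,.067)),px(p,o["tool_pos"]))
    im=cv2.cvtColor(p["pixels"],cv2.COLOR_RGB2BGR);x,y=c
    cv2.imwrite(f"pics/{n}3.png",cv2.resize(im[y-50:y+50,x-60:x+60],None,fx=6,fy=6,interpolation=cv2.INTER_CUBIC))
E
```

```text
3.7667 [ 0.45107356 -0.25962398  0.0874087 ] [-3.14156717e+00  9.12061391e-05  2.25799608e-01] 0.000778091211181571
[426.53514    290.25105429] [428.55163658 289.18595516]
[300.62272231 366.06011044] [300.19709743 357.37240152]
```

View pics/side3.png

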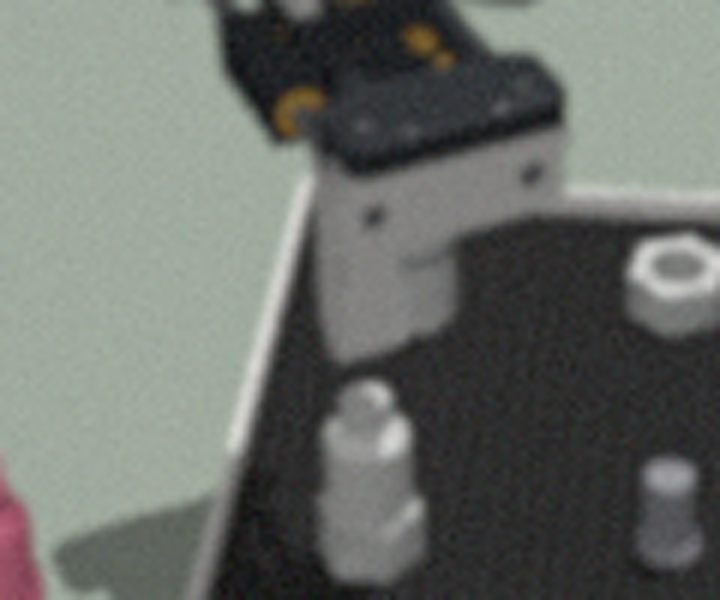

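View pics/top3.png

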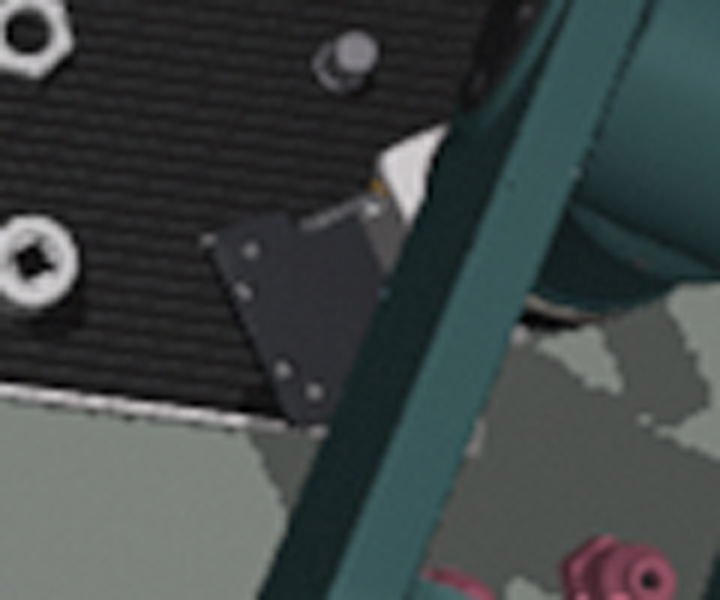

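Side view: the fingertip bottom is at about (361,345) in the crop, straight above the nut top at about (365,400), roughly 9 px apart. That matches the 20 mm I predicted, so I'll hold here.

carry_out(
  deltas="0 0 0 0 0 0 1; 0 0 0 0 0 0 1; 0 0 0 0 0 0 1; 0 0 0 0 0 0 1; 0 0 0 0 0 0 1; 0 0 0 0 0 0 1; 0 0 0 0 0 0 1; 0 0 0 0 0 0 1",
)

```text
time: 4.53
tool_pos: [0.4511, -0.2596, 0.0875]
ee_rot: [3.141, 0.0, 0.226]
wrist_force: [-0.3, 0.6, 0.2]
width: 0.0004
```

carry_out(
  deltas="0 0 0 0 0 0 1; 0 0 0 0 0 0 1; 0 0 0 0 0 0 1; 0 0 0 0 0 0 1; 0 0 0 0 0 0 1; 0 0 0 0 0 0 1; 0 0 0 0 0 0 1; 0 0 0 0 0 0 1",
)

```text
time: 5.2
tool_pos: [0.4511, -0.2596, 0.0875]
ee_rot: [3.141, -0.0, 0.226]
wrist_force: [-0.1, 0.1, -0.7]
width: 0.0008
```

carry_out(
  deltas="0 0 0 0 0 0 1; 0 0 0 0 0 0 1; 0 0 0 0 0 0 1; 0 0 0 0 0 0 1; 0 0 0 0 0 0 1; 0 0 0 0 0 0 1; 0 0 0 0 0 0 1; 0 0 0 0 0 0 1",
)

```text
time: 5.87
tool_pos: [0.451, -0.2597, 0.0875]
ee_rot: [3.141, 0.0, 0.226]
wrist_force: [-0.8, -0.2, 0.1]
width: 0.0002
```

carry_out(
  deltas="0 0 0 0 0 0 1; 0 0 0 0 0 0 1; 0 0 0 0 0 0 1; 0 0 0 0 0 0 1; 0 0 0 0 0 0 1; 0 0 0 0 0 0 1; 0 0 0 0 0 0 1; 0 0 0 0 0 0 1",
)

```text
time: 6.53
tool_pos: [0.4511, -0.2596, 0.0875]
ee_rot: [3.142, 0.0, 0.226]
wrist_force: [-0.4, 0.9, -0.8]
width: 0.0003
```

carry_out(
  deltas="0 0 -6 0 0 0 1; 0 0 -20 0 0 0 1; 0 0 -45 0 0 0 1; 0 0 -75 0 0 0 1; 0 0 -105 0 0 0 1; 0 0 -130 0 0 0 1; 0 0 -146 0 0 0 1; 0 0 -150 0 0 0 1",
)

```text
time: 7.2
tool_pos: [0.4524, -0.2606, 0.2423]
ee_rot: [3.136, -0.005, 0.226]
wrist_force: [0.2, -0.5, 0.4]
width: 0.0004
```

carry_out(
  deltas="0 0 -6 0 0 0 1; 0 0 -20 0 0 0 1; 0 0 -45 0 0 0 1; 0 0 -70 0 0 0 1; 0 0 -90 0 0 0 1; 0 0 -105 0 0 0 1; 0 0 -113 0 0 0 1; 0 0 -115 0 0 0 1",
)

```text
time: 7.87
tool_pos: [0.4512, -0.2598, 0.353]
ee_rot: [3.141, -0.0, 0.226]
wrist_force: [-0.1, 0.1, 0.2]
width: 0.0006
```

carry_out(
  deltas="6 -12 0 0 0 0 1; 18 -37 0 0 0 0 1; 34 -70 0 0 0 0 1; 51 -105 0 0 0 0 1; 68 -140 0 0 0 0 1; 84 -173 0 0 0 0 1; 97 -200 0 0 0 0 1; 102 -210 0 0 0 0 1",
)

```text
time: 8.53
tool_pos: [0.503, -0.0275, 0.3505]
ee_rot: [-3.139, 0.003, 0.231]
wrist_force: [-0.4, -0.0, -0.6]
width: 0.0006
```

carry_out(
  deltas="6 -12 0 0 0 0 1; 18 -37 0 0 0 0 1; 34 -70 0 0 0 0 1; 51 -105 0 0 0 0 1; 68 -140 0 0 0 0 1; 84 -173 0 0 0 0 1; 97 -200 0 0 0 0 1; 102 -210 0 0 0 0 1",
)

```text
time: 9.2
tool_pos: [0.5555, 0.199, 0.3496]
ee_rot: [-3.141, 0.004, 0.23]
wrist_force: [-0.6, -0.2, -0.6]
width: 0.0008
```

carry_out(
  deltas="0 0 3 0 0 0 1; 0 0 9 0 0 0 1; 0 0 17 0 0 0 1; 0 0 26 0 0 0 1; 0 0 34 0 0 0 1; 0 0 38 0 0 0 1; 0 0 40 0 0 0 1; 0 0 40 0 0 0 1",
)

```text
time: 9.87
tool_pos: [0.5556, 0.1948, 0.3118]
ee_rot: [3.141, 0.001, 0.225]
wrist_force: [0.3, 0.2, -0.5]
width: 0.0004
```

```bash
python3 - <<'E'
from h import *
o=robot.get_obs();print(o["time"],o["tool_pos"],o["ee_rot"],o["width"],o["joint_positions"])
for n,c in(("top",(198,266)),("side",(310,180))):
    p=robot.snapshot(n);print(px(p,(.5557,.195,.256)),px(p,o["tool_pos"]))
    im=cv2.cvtColor(p["pixels"],cv2.COLOR_RGB2BGR);x,y=c
    cv2.imwrite(f"pics/{n}4.png",cv2.resize(im[y-50:y+50,x-60:x+60],None,fx=6,fy=6,interpolation=cv2.INTER_CUBIC))
E
```

```text
9.8667 [0.55560099 0.19476751 0.31177009] [3.14141630e+00 1.15331054e-03 2.24982321e-01] 0.0003693900890951728 [ 2.40977180e-01  1.81785266e-01  1.05601716e+00 -1.67133595e-04
  1.90494621e+00  1.58673636e+00]
[198.30304191 264.82839392] [189.57601149 259.29467258]
[310.64203995 183.83518787] [309.87155186 162.11972594]
```

View pics/side4.png

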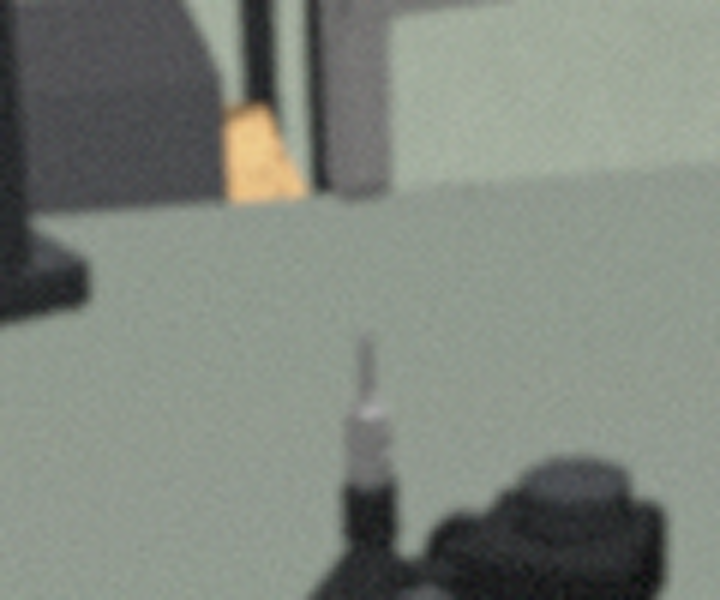

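Side view: the fingertip is at about (355,195) in the crop and the nozzle tip at about (365,332), so they line up to within about 2 mm. I'll descend to 20 mm above the tip.

carry_out(
  deltas="0 0 3 0 0 0 1; 0.5 0 9 0 0 0 1; 1 0 17 0 0 0 1; 1 0 24 0 0 0 1; 1 0 30 0 0 0 1; 1 0 34 0 0 0 1; 1 0 35 0 0 0 1; 1 0 35 0 0 0 1",
)

```text
time: 10.63
tool_pos: [0.5566, 0.1956, 0.2768]
ee_rot: [3.142, 0.001, 0.226]
wrist_force: [-0.1, 0.5, 0.5]
width: 0.0006
```

carry_out(
  deltas="0 0 0 0 0 0 1; 0 0 0 0 0 0 1; 0 0 0 0 0 0 1; 0 0 0 0 0 0 1; 0 0 0 0 0 0 1; 0 0 0 0 0 0 1; 0 0 0 0 0 0 1; 0 0 0 0 0 0 1",
)

```text
time: 11.3
tool_pos: [0.5568, 0.1956, 0.2775]
ee_rot: [3.142, -0.0, 0.226]
wrist_force: [-0.5, 0.3, -1.0]
width: 0.0
```

```bash
python3 - <<'E'
from h import *
o=robot.get_obs();print(o["time"],o["tool_pos"],o["ee_rot"],o["width"])
for n,c in(("top",(198,266)),("side",(310,180))):
    p=robot.snapshot(n);print(px(p,(.5557,.195,.256)),px(p,o["tool_pos"]))
    im=cv2.cvtColor(p["pixels"],cv2.COLOR_RGB2BGR);x,y=c
    cv2.imwrite(f"pics/{n}5.png",cv2.resize(im[y-50:y+50,x-60:x+60],None,fx=6,fy=6,interpolation=cv2.INTER_CUBIC))
E
```

```text
11.3 [0.55684772 0.19562296 0.27746072] [ 3.14153543e+00 -4.19820605e-05  2.25793491e-01] 2.7475041885193505e-05
[198.30304191 264.82839392] [194.62252337 262.21877809]
[310.64203995 183.83518787] [310.77861279 175.43107606]
```

View pics/side5.png

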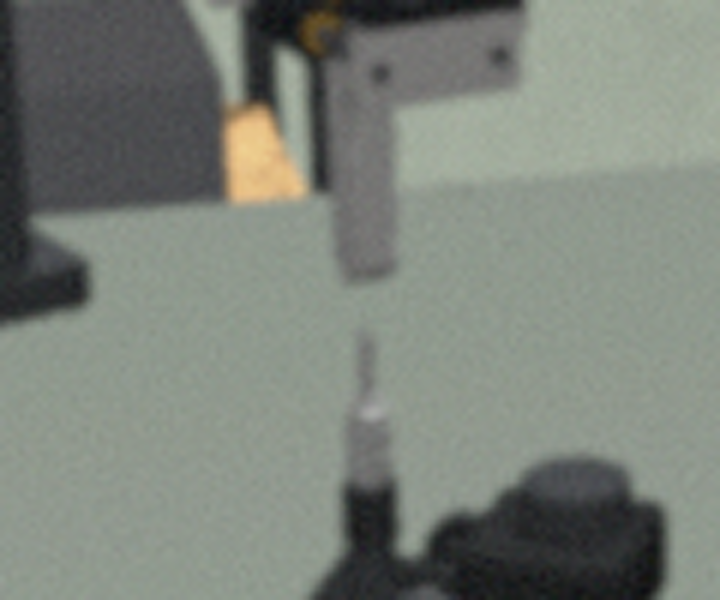

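The fingertip at about (368,275) is centred over the nozzle tip at about (366,332), with a gap of about 2 cm. I'll keep holding, then lift.

carry_out(
  deltas="0 0 1 0 0 0 1; 0 0 1 0 0 0 1; 0 0 1 0 0 0 1; 0 0 1 0 0 0 1; 0 0 1 0 0 0 1; 0 0 1 0 0 0 1; 0 0 1 0 0 0 1; 0 0 1 0 0 0 1",
)

```text
time: 12.07
tool_pos: [0.5568, 0.1956, 0.2765]
ee_rot: [3.141, 0.0, 0.226]
wrist_force: [0.1, -0.4, -0.7]
width: 0.0007
```

carry_out(
  deltas="0 0 0 0 0 0 1; 0 0 0 0 0 0 1; 0 0 0 0 0 0 1; 0 0 0 0 0 0 1; 0 0 0 0 0 0 1; 0 0 0 0 0 0 1; 0 0 0 0 0 0 1; 0 0 0 0 0 0 1",
)

```text
time: 12.73
tool_pos: [0.5568, 0.1956, 0.2764]
ee_rot: [3.142, 0.0, 0.226]
wrist_force: [-1.1, 0.4, -0.1]
width: 0.0001
```

carry_out(
  deltas="0 0 0 0 0 0 1; 0 0 0 0 0 0 1; 0 0 0 0 0 0 1; 0 0 0 0 0 0 1; 0 0 0 0 0 0 1; 0 0 0 0 0 0 1; 0 0 0 0 0 0 1; 0 0 0 0 0 0 1",
)

```text
time: 13.4
tool_pos: [0.5568, 0.1956, 0.2765]
ee_rot: [3.142, -0.0, 0.226]
wrist_force: [-0.5, -0.7, 0.2]
width: 0.0003
```

carry_out(
  deltas="0 0 0 0 0 0 1; 0 0 0 0 0 0 1; 0 0 0 0 0 0 1; 0 0 0 0 0 0 1; 0 0 0 0 0 0 1; 0 0 0 0 0 0 1; 0 0 0 0 0 0 1; 0 0 0 0 0 0 1",
)

```text
time: 14.07
tool_pos: [0.5569, 0.1956, 0.2764]
ee_rot: [3.142, -0.0, 0.226]
wrist_force: [-0.8, 0.2, 1.2]
width: 0.0002
```

carry_out(
  deltas="0 0 -4 0 0 0 1; 0 0 -14 0 0 0 1; 0 0 -28 0 0 0 1; 0 0 -45 0 0 0 1; 0 0 -60 0 0 0 1; 0 0 -72 0 0 0 1; 0 0 -78 0 0 0 1; 0 0 -80 0 0 0 1",
)

```text
time: 14.73
tool_pos: [0.5573, 0.1957, 0.3588]
ee_rot: [3.142, -0.004, 0.226]
wrist_force: [-0.0, 0.2, -0.0]
width: 0.0004
```

carry_out(
  deltas="0 0 -4 0 0 0 1; 0 0 -14 0 0 0 1; 0 0 -28 0 0 0 1; 0 0 -42 0 0 0 1; 0 0 -54 0 0 0 1; 0 0 -62 0 0 0 1; 0 0 -65 0 0 0 1; 0 0 -65 0 0 0 1",
)

```text
time: 15.4
tool_pos: [0.557, 0.1957, 0.4216]
ee_rot: [3.142, -0.0, 0.226]
wrist_force: [0.3, 0.1, 1.3]
width: 0.0002
```

carry_out(
  deltas="0 0 0 0 0 0 1; 0 0 0 0 0 0 1; 0 0 0 0 0 0 1; 0 0 0 0 0 0 1; 0 0 0 0 0 0 1; 0 0 0 0 0 0 1; 0 0 0 0 0 0 1; 0 0 0 0 0 0 1",
)

```text
time: 16.07
tool_pos: [0.5568, 0.1956, 0.4215]
ee_rot: [3.142, -0.0, 0.226]
wrist_force: [0.8, -0.8, -0.9]
width: 0.0001
```

```bash
python3 - <<'E'
from h import *
o=robot.get_obs();print(o["time"],o["tool_pos"],o["qvel"],o["wrist_force"])
p=robot.snapshot("side");save(p,"pics/side6.png")
E
```

```text
16.0667 [0.5567981  0.19561513 0.42146788] [ 9.69965333e-04  1.53105949e-03 -1.65129915e-03 -6.23565356e-04
 -4.05172811e-05  8.06185075e-04] [ 0.75386242 -0.76454705 -0.85684112]
```

View pics/side6.png

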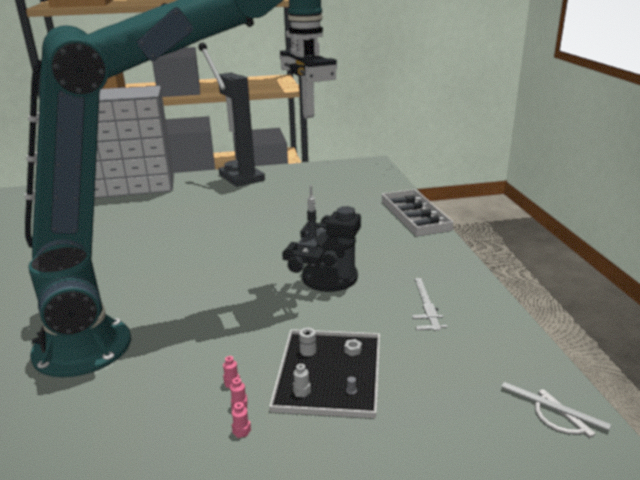

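The hand is well clear, with the fingertips at about (307,112) and the nozzle tip at (310,187). All the parts are where they were at the start.

```bash
python3 -c "
from bench import robot
print(robot.close_job())"
```

```text
the job is handed in; nothing more can be done
None
```

I pointed at both spots in the order asked, then lifted clear and handed the job in at about 16 s of the 53 s allowed.

- **Nozzle nut:** I held the shut fingertips straight above the steel nut on the tray for about 2.7 s. The measured height was about 20 mm over its top (TCP z 0.0875, nut top about 0.067).
- **Nozzle tip:** I held about 20–21 mm above the tip for over 3 s (TCP z 0.2765, tip 0.256). The sideways error was about 1–2 mm by depth and picture.
- **Lift:** The hand finished about 165 mm above the nozzle (TCP z 0.4215).

**Checks:** The wrist force readings stayed at noise level, about 1 N. The last side picture shows the parts, tray, stand and caliper where they were at the start.

**Disagreements:** The networks also reported the pink look-alikes as nozzle nuts. In the top view they mistook the socket for the nozzle tip. I settled both from the pictures and depth readings. The top and side cameras differed by about 3–5 mm on the nut, so I used a position between the two and confirmed it in the side view. The top view could not check the nut because the arm blocked it, and I did not view the top picture at the nozzle.

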